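# Back off the clamp nut with the reversible ratchet

### The arm

A 6-joint arm with a two-finger parallel gripper is mounted at the origin on the work surface. World frame = base frame: x ahead of the robot, y to its left, z up, the work surface at z = 0. Lengths are in m, angles in rad, forces in N, time in s.
With the tool pointing down it reaches from about 0.325 to 0.9 m from the base axis. Payload 6.1 kg.
Tool frame: the origin (TCP) lies on the centre line of the jaws, within the pads' length; the fingertips stand 14 mm ahead of it and the grasp point (between the pads) lies 5 mm behind it; z points along the fingers, y is the line along which they close (so a half turn about z gives the same grasp; the last joint's range is limited). The gripper opens to 87 mm and grips with 3 to 60 N. Pads are 19 mm wide; open, the fingers measure 117 mm over their backs; the gripper's body (75 mm by 190 mm) begins 51 mm behind the grasp point.
Start: joints at [1.143, 0.22, 1.526, -0, 1.395, -0.126], TCP at [0.186, 0.597, 0.237] pointing down, gripper open.
Joint ranges: [-2.98, 2.98], [-0.91, 2.08], [0.09, 2.57], [-1.24, 4.39], [0.2, 2.65], [-2.68, 2.68]. Speed limits (rad/s): [2.57, 2.57, 3.01, 3.14, 3.14, 3.14].

### API

Orientations are given as a rotation vector (axis times angle).
In Python, from rig import telemetry, cams, ticket gives the robot as it stands. The module is installed in compiled form; this text tells all that it offers.
- The arm moves only by the shell command python3 -m crank 'ROWS' [FORCE]. ROWS is text: rows parted by semicolons, each of 5 numbers parted by spaces: the shift along the tool's x, y, z in cm, then the turn about the tool's z in rad, then the finger opening in cm, from 0 to 8.7. A call has 1 to 12 rows; each row shifts and turns the commanded pose from where the row before left it, along the tool's axes as they then stand; what a row does not reach is not made up. A row lasts 1/8 s, in which the tool goes at most 62.5 mm and 10.7 degrees, less where a joint would pass 70% of its speed; a pose out of reach is approached as far as the arm can. A call is refused whole if a number of a shift passes 6.25 or a number of a turn 0.188, either way. A call with a gripper value outside its range is refused whole. The fingers move at their own pace and stop on an object; FORCE is the grip in N (left out, the last holds). Time passes only in rows, so rows that do not move let the fingers close. It gives the time, the measured TCP pose, the force, the opening and the grip force at its end, in the units of the state.
- telemetry.get_state(): the state, without advancing time (a new reading comes with each control period).
- cams.capture(name): name is "scene" or "top"; returns (picture, depth): 400x640x3 uint8, red, green, blue; 400x640 float32, m along the optical axis (not along the pixel's ray), 0 where there is no reading.
- cams.get_calibration(name): a dict with "mtx" (3x3 intrinsics, pixels), "R" (3x3) and "t" (3): a world point X has camera coordinates R X + t. Camera axes: x right, y down, z forward; pixel columns grow to the right and rows downward; lengths in m; the calibration is good to about 2 mm. A picture is of the moment at which its call begins. get_calibration takes no time and is no camera call.
- ticket.finish_job(): hands the job in; it is judged then, once.
The state is a dict: "time_s": time; "joint_pos": joint angles; "dq": joint speeds; "tau": joint torques, N m; "tcp_pos": TCP position; "tool_rot": TCP orientation; "ft_force": force on the tool from outside, world axes, zero at the start; "torque": the same for the moment, N m; "grip_width": finger opening in m; "grasp_force": force on a finger pad.
Only numpy, scipy, OpenCV 4.12 (cv2) and the standard library are available. Lean on these libraries where they do the work, as an engineer would, in place of code of your own. Each camera call takes 0.05 s, during which the arm holds its last target. There are 200 camera calls.

### The job

The wood blank's clamp nut has to be backed off with the ratchet that already sits on it, but the ratchet is set to tighten: first nudge its small orange-tipped direction lever all the way over to the green-dot side, before swinging anything. Then swing the blue handle back and forth so the ratchet turns the nut counter-clockwise (seen from above), until the nut's red lug bears snugly but gently against the yellow stop pin, then let go. Never tighten the nut or turn it with the fingers, do not ram the lug into the pin, do not force the lever, and leave the jar, hammer and offcut alone.

Things in the scene. Friction and masses are not known exactly. Their poses are not given: they have to be found in the camera images.
- clamp: Fixed green clamp plate, 170 x 170 x 20 mm, with a 60 mm column (top 60 mm up) and, on its -x half, a wood blank under a strap (56 mm high). Origin: on the bench under the column's axis, also the axis of nut, handle and lever; z up, x axis = middle of the handle's swing. Two steel posts (12 mm thick, 105 mm high, 80 mm from the axis) stop the handle at either end of its swing.
- nut: Flanged hex nut on the column, flange 76 mm across, 60 to 68 mm above the bench, with a red lug. It turns about the column's axis, counter-clockwise from above = loosening; it is stiff (about 1.0 N m to turn either way) and stays where it is left. It must turn some 1.1 to 1.45 rad until the lug meets the pin, more than one swing of the handle gives.
- lug (a point): Centre of the red lug on the nut's flange: 46 mm from the axis, 66 mm above the bench; the lug is 10 mm wide along the direction of turning, 20 mm radially.
- stop: Fixed aluminium collar round the column (104 mm across, 44 to 56 mm above the bench) that carries the yellow stop pin; a different place each time. Origin on the column's axis.
- pin (a point): Yellow stop pin, 8 mm thick, upright, 46 mm from the axis, top 74 mm up; this point is on its axis 66 mm up. The lug touches it when the two points are 9 mm apart. Snug = 6 to 35 N of lug on pin, over 35 N is ramming: 2 and 11 N at the grip beyond friction. Held still against the pin, friction takes 2 to 8 N of the push, so 10 to 12 N in all is right.
- handle (a joint): Swing of the handle, rad: 0 = along the clamp's x axis, counter-clockwise positive, stops at -0.65 and +0.65. Own drag 0.4 N m. Lever on green: a counter-clockwise swing takes the nut along (1.4 N m in all, about 10 N at the grip), a clockwise one clicks back freely; on red the other way round. 36 teeth: up to 0.18 rad of play before it bites.
- grip (a point): Middle of the handle's blue round grip: 150 mm from the axis, 92 mm above the bench. The grip is 22 mm thick and runs level and radially outwards from 100 to 205 mm from the axis; 7 mm radius steel neck inside that.
- axis (a point): Centre of the top face of the ratchet's round head (46 mm across), on the axis, 104 mm above the bench.
- lever (a joint): Direction lever on top of the head, on the far side from the handle, rad: 0 = red-dot side (tighten), 0.9 = hard stop on the green-dot side (loosen), growing counter-clockwise from above. Stays where left; about 3 N at its tip moves it; at its stop over 12 N begins to turn the handle. Over 30 N, pushed or pinched, is forcing it. Short of the last 0.1 rad it is not fully engaged.
- thumb (a point): Middle of the lever's upright orange tip pin, 8 mm thick, from 106 to 130 mm above the bench, 34 mm from the axis; this point is 121 mm up. The swing of 0.9 rad moves it about 30 mm.
- jar: Loose amber glass jar with yellow cap, 52 mm across, 75 mm high, near the clamp on its +y side; origin under its centre. Leave it alone.
- hammer: Loose hammer, 220 mm long, lying on the -y side of the clamp; origin under its middle. Leave it alone.
- offcut: Loose dark wood offcut, 100 x 45 x 30 mm, lying low beside the handle's swing, on the clamp's +y side; origin under its centre. Leave it alone.

How it is judged:
On the way, in this order (a step that is already met when the one before it is completed fails the run):
1. the direction lever is fully over on the green (loosening) side and the nut has not been turned yet (value of joint lever above 0.8 rad and x of lug in the frame of clamp below -0.0235 m), for 0.2 s.
2. the red lug bears snugly on the yellow stop pin (over 6 N) (contact force between nut and stop above 6 N), for 0.1 s.
At the end, for the whole second after the job is handed in: The red lug rests against the yellow stop pin (points within 10.5 mm, touching is 9 mm), the nut is at rest, the direction lever is still over on the green side (above 0.8 rad) (horizontal distance between lug and pin below 0.0105 m and value of joint lever above 0.8 rad and angular speed of nut below 0.05 rad/s).
It fails at once if the handle is swung (grip moved over 30 mm) while the lever is not yet over on the green side (value of joint lever below 0.7 rad and distance of grip from where it was at the start of the episode above 0.03 m).
It fails at once if the nut is tightened (by more than about 0.12 rad), or turned by fingers or arm directly (over 4 N on the nut or its lug) (x of lug in the frame of clamp below -0.0315 m or contact force between any of the fingers, the arm and nut above 4 N).
It fails at once if the lug is rammed into the stop pin (over 35 N) (contact force between nut and stop above 35 N).
It fails at once if the direction lever is forced (over 30 N) (contact force between the fingers and lever above 30 N).
It fails at once if the jar, hammer or offcut is disturbed (moved over 25 mm) (distance of any of jar, hammer, offcut from where it was at the start of the episode above 0.025 m).
It also fails if it takes over 69 s, if anything falls off the work surface, if the arm or the gripper's body presses on something with over 40 N, if the wrist force passes 120 N, or if a joint passes its speed limit or range.

## Working session

There is one attempt and no reset: what is moved stays moved. The work goes in short steps, Python scripts to look and compute and a shell command to move; the robot and the scene stay as the last step left them, time stands still between calls to the robot, and variables do not carry over. Pictures are saved under pics/ and viewed, at most 10 in all, crops included, and the job is handed in when it is done.

```bash
mkdir -p pics; python3 - <<'E'
from rig import telemetry,cams
import cv2,numpy as np
s=telemetry.get_state();print(s)
for n in("scene","top"):
    p,d=cams.capture(n);np.savez(f"{n}0.npz",p=p,d=d)
    cv2.imwrite(f"pics/{n}0.png",p[:,:,::-1]);c=cams.get_calibration(n);print(n,c)
E
```

```text
{'time_s': 0.0, 'joint_pos': array([ 1.14290775e+00,  2.21219091e-01,  1.52759451e+00, -1.89904064e-05,
        1.39469197e+00, -1.26080276e-01]), 'dq': array([ 0.00107776,  0.00064277,  0.00120281,  0.00071443,  0.00050757,
       -0.00100078]), 'tau': array([ 1.62211643e-03, -4.94587541e+01, -3.87392950e+01,  6.99551543e-02,
        5.67570236e-02, -1.65726092e-04]), 'tcp_pos': array([0.18553299, 0.59621526, 0.23545037]), 'tool_rot': array([-4.72200800e-01, -3.10539030e+00,  2.89783536e-03]), 'ft_force': array([ 0.21870267, -0.3754957 , -0.14923411]), 'torque': array([-0.05267175,  0.07323107,  0.04577759]), 'grasp_force': 0.0, 'grip_width': 0.08710756044213734}
scene {'mtx': array([[492.89898332,   0.        , 323.87084116],
       [  0.        , 492.89898332, 193.83884211],
       [  0.        ,   0.        ,   1.        ]]), 'R': array([[-0.82006179,  0.57215931, -0.01150556],
       [ 0.48629554,  0.68611486, -0.54107583],
       [-0.30168744, -0.44931072, -0.8408951 ]]), 't': array([ 0.39545488, -0.2368481 ,  1.39503159])}
top {'mtx': array([[383.76951616,   0.        , 314.29883252],
       [  0.        , 383.76951616, 197.27683753],
       [  0.        ,   0.        ,   1.        ]]), 'R': array([[ 0.00172445, -0.999894  , -0.01445768],
       [-0.98201086,  0.0010366 , -0.18882161],
       [ 0.18881658,  0.01452321, -0.98190497]]), 't': array([0.05453394, 0.54978892, 0.95578028])}
```

View pics/scene0.png

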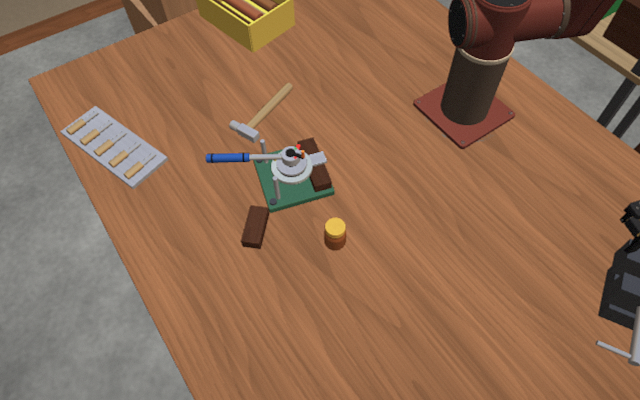

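View pics/top0.png

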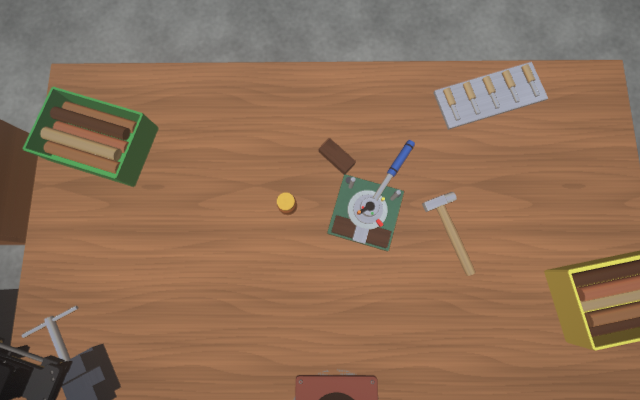

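The scene view shows the clamp at about (292,170), the blue handle at (227,157), and the orange tip near (302,154). In the top view the head is at about (370,206), the blue grip at (402,158), the jar at (286,202), and the offcut at (337,156). I'll measure next and zoom in on one crop.

```bash
cat > h.py <<'E'
import cv2,numpy as np
from rig import cams,telemetry
def ray(n,u,v,z):
    c=cams.get_calibration(n);R,t=c["R"],c["t"];o=-R.T@t
    d=R.T@np.linalg.inv(c["mtx"])@np.array([u,v,1.]);return o+d*(z-o[2])/d[2]
def proj(n,X):
    c=cams.get_calibration(n);q=c["mtx"]@(c["R"]@np.asarray(X,float)+c["t"]);return q[:2]/q[2]
def blobs(p,lo,hi,box,amin=2):
    h=cv2.cvtColor(p,cv2.COLOR_RGB2HSV);m=cv2.inRange(h,np.array(lo),np.array(hi))
    b=np.zeros_like(m);x0,y0,x1,y1=box;b[y0:y1,x0:x1]=m[y0:y1,x0:x1]
    n,l,s,c=cv2.connectedComponentsWithStats(b)
    return [(c[i].round(1).tolist(),int(s[i,4])) for i in range(1,n) if s[i,4]>=amin],b
COL=dict(blue=((100,120,60),(130,255,255)),red=((0,180,110),(5,255,255)),orange=((6,190,190),(18,255,255)),yellow=((22,120,120),(34,255,255)),green=((65,100,40),(85,255,255)),brightgreen=((45,120,140),(75,255,255)))
BOX=dict(scene=(195,120,345,225),top=(320,130,425,255))
E
python3 - <<'E'
from h import *
ims=[]
for n,b in(("scene",(240,130,340,215)),("top",(325,135,425,255))):
    p=np.load(n+"0.npz")["p"]
    for k,(lo,hi) in COL.items(): 
        print(n,k,blobs(p,lo,hi,BOX[n])[0])
    m=blobs(p,*COL["blue"],BOX[n])[1];pts=cv2.findNonZero(m);print(cv2.minAreaRect(pts))
    r=cv2.minAreaRect(cv2.findNonZero(blobs(p,*COL["green"],BOX[n])[1]));print("green rect",r)
    x0,y0,x1,y1=b;ims.append(cv2.resize(p[y0:y1,x0:x1],(400,int(400*(y1-y0)/(x1-x0))),interpolation=cv2.INTER_CUBIC))
H=max(i.shape[0] for i in ims);ims=[cv2.copyMakeBorder(i,0,H-i.shape[0],0,0,0) for i in ims]
cv2.imwrite("pics/c0.png",np.hstack(ims)[:,:,::-1])
E
```

```text
scene blue [([246.1, 157.2], 39), ([224.5, 157.5], 284)]
scene red [([298.3, 145.7], 15), ([295.0, 156.5], 2)]
scene orange []
scene yellow [([334.8, 221.9], 78)]
scene green [([277.0, 151.6], 5), ([266.1, 180.3], 341), ([298.5, 193.3], 503), ([324.0, 196.0], 3), ([308.6, 200.4], 14), ([292.2, 205.0], 8), ([271.9, 210.6], 7)]
scene brightgreen []
((227.4384765625, 157.4770965576172), (7.948854446411133, 42.98720932006836), 88.60282135009766)
green rect ((293.68621826171875, 176.08731079101562), (57.31008529663086, 66.54014587402344), 72.4075698852539)
top blue [([410.5, 142.7], 25), ([401.1, 156.8], 189), ([391.5, 171.6], 31)]
top red []
top orange []
top yellow [([382.5, 198.5], 6)]
top green []
top brightgreen []
((400.8355407714844, 157.2188262939453), (7.028646469116211, 38.78501510620117), 33.11134338378906)Traceback (most recent call last):
  File "<stdin>", line 8, in <module>
cv2.error: OpenCV(4.12.0) /io/opencv/modules/imgproc/src/convhull.cpp:143: error: (-215:Assertion failed) total >= 0 && (depth == CV_32F || depth == CV_32S) in function 'convexHull'
```

```bash
python3 - <<'E'
from h import *
ims=[]
for n,b in(("scene",(245,125,345,215)),("top",(325,160,425,255))):
    p=np.load(n+"0.npz")["p"]
    r=cv2.minAreaRect(cv2.findNonZero(blobs(p,*COL["blue"],BOX[n])[1]))
    bx=cv2.boxPoints(r);e=sorted([((bx[i]+bx[(i+1)%4])/2,np.linalg.norm(bx[i]-bx[(i+1)%4])) for i in range(4)],key=lambda q:q[1])[:2]
    for q,_ in e: print(n,q,ray(n,*q,.092 if n=="top" else .092))
    c=ray(n,*r[0],.092);print("mid",c)
    x0,y0,x1,y1=b;ims.append(cv2.resize(p[y0:y1,x0:x1],(400,int(400*(y1-y0)/(x1-x0))),interpolation=cv2.INTER_CUBIC))
H=max(i.shape[0] for i in ims);ims=[cv2.copyMakeBorder(i,0,H-i.shape[0],0,0,0) for i in ims]
cv2.imwrite("pics/c0.png",np.hstack(ims)[:,:,::-1])
E
```

```text
scene [248.92569 156.95302] [ 0.60451636 -0.14146657  0.092     ]
scene [205.95126 158.00117] [ 0.69150411 -0.19938147  0.092     ]
mid [ 0.64801425 -0.1704267   0.092     ]
top [411.42905 140.97546] [ 0.69029935 -0.19693116  0.092     ]
top [390.24203 173.46219] [ 0.60378861 -0.13919069  0.092     ]
mid [ 0.64670379 -0.16783387  0.092     ]
```

View pics/c0.png

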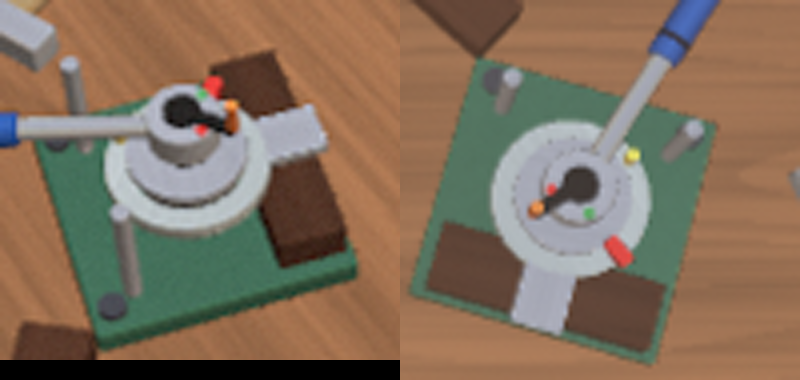

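The crop shows the head at top-view pixel (370,206), the orange tip at (359,212), the red lug at (379.5,222.5) and the yellow pin at (383,199). In the scene view the tip is at (302.8,152), the head at (290.5,152.5) and the lug at (298.2,146). The green dot is counter-clockwise of the lever, as expected.

```bash
python3 - <<'E'
from h import *
print("head",ray("top",370,206.3,.106),ray("scene",290.5,152.5,.106))
print("thumb",ray("top",359.2,212.,.130),ray("scene",302.8,151.5,.128))
print("lug",ray("top",379.5,222.5,.070),ray("scene",298.2,146.2,.07)); print("pin",ray("top",383,199,.074))
g1=(ray("top",411.43,140.97,.092)+ray("scene",205.95,158,.092))/2;g0=(ray("top",390.24,173.46,.092)+ray("scene",248.93,156.95,.092))/2
u=(g1-g0)/np.linalg.norm(g1-g0);print("len",np.linalg.norm(g1-g0),"dir",u,np.arctan2(u[1],u[0]),"axis",(g0+g1)/2-.1525*u)
for q in [(475,58),(715,122),(415,292),(652,362)]: print(ray("top",(q[0]-400)/4+325,q[1]/4+160,.02))
s=telemetry.get_state();from scipy.spatial.transform import Rotation as R;print(R.from_rotvec(s["tool_rot"]).as_matrix().round(3))
E
```

```text
head [ 0.51669158 -0.08371744  0.106     ] [ 0.51968424 -0.08465477  0.106     ]
thumb [ 0.4988049  -0.05431007  0.13      ] [ 0.50239109 -0.0552415   0.128     ]
lug [ 0.4809446  -0.11152008  0.07      ] [ 0.48001315 -0.11490737  0.07      ]
pin [ 0.5410062 -0.1216794  0.074    ]
len 0.10426947606989653 dir [ 0.83208234 -0.55465213  0.        ] -0.5879448321314727 axis [ 0.5206366  -0.08465928  0.092     ]
[ 0.61961437 -0.02548056  0.02      ]
[ 0.57455223 -0.18763674  0.02      ]
[0.45905621 0.01651399 0.02      ]
[ 0.4129349  -0.13942441  0.02      ]
[[-0.955  0.297 -0.001]
 [ 0.297  0.955 -0.002]
 [ 0.    -0.002 -1.   ]]
```

The heights, radii and sizes agree. The axis is at about (0.518,-0.084), the handle is at -0.32 rad relative to the clamp, and the thumb is 34 mm from the axis. Next I'll move next to the lever, on its clockwise side, staying high with the fingers closed.

```bash
python3 -m crank '-4.2 -4.2 0 0 0; -4.2 -4.2 0 0 0; -4.2 -4.2 0 0 0; -4.2 -4.2 0 0 0; -4.2 -4.2 0 0 0; -4.2 -4.2 0 0 0; -4.2 -4.2 0 0 0; -4.2 -4.2 0 0 0; -4.2 -4.2 0 0 0; -4.2 -4.2 0 0 0; -4.2 -4.2 0 0.14 0; -4 -4 0 0.14 0' 10; python3 -m crank '0 0 0 0 0;0 0 0 0 0'
```

```text
time_s: 1.6
tcp_pos: [0.5092, -0.0369, 0.2362]
tool_rot: [-0.908, -3.007, -0.0]
ft_force: [0.4, 0.7, -0.1]
grip_width: 0.0002
grasp_force: 0.0
time_s: 1.85
tcp_pos: [0.5081, -0.0347, 0.236]
tool_rot: [-0.9, -3.008, -0.001]
ft_force: [0.3, -0.1, -1.2]
grip_width: 0.0001
grasp_force: 0.0
```

```bash
python3 -m crank '-0.5 0.8 3 0 0; 0 0 4 0 0; 0 0 2.5 0 0; 0 0 1.4 0 0; 0 0 0 0 0'; python3 - <<'E'
from h import *
ims=[]
for n,b in(("scene",(245,105,345,180)),("top",(325,160,425,235))):
    p,d=cams.capture(n);x0,y0,x1,y1=b;ims.append(cv2.resize(p[y0:y1,x0:x1],(400,300),interpolation=cv2.INTER_CUBIC))
cv2.imwrite("pics/c1.png",np.hstack(ims)[:,:,::-1])
E
```

```text
time_s: 2.48
tcp_pos: [0.5164, -0.0299, 0.1269]
tool_rot: [-0.898, -3.009, 0.0]
ft_force: [-0.4, -0.2, 1.2]
grip_width: 0.0004
grasp_force: 0.0
```

View pics/c1.png

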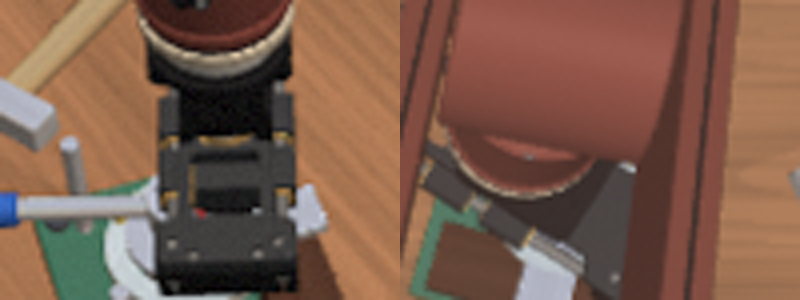

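The gripper hides the lever in both views, so I'll go by force. I'll push along tool -y in small steps.

```bash
for i in 1; do python3 -m crank '0 -0.5 0 0 0;0 -0.5 0 0 0;0 -0.2 0 0 0;0 -0.2 0 0 0;0 0 0 0 0'; done; python3 -m crank '0 -0.3 0 0 0;0 -0.3 0 0 0;0 -0.3 0 0 0'; python3 -m crank '0 -0.3 0 0 0;0 -0.3 0 0 0;0 -0.2 0 0 0'
```

```text
time_s: 3.2
tcp_pos: [0.5094, -0.0429, 0.1276]
tool_rot: [-0.902, -3.009, -0.0]
ft_force: [0.5, -0.8, -0.3]
grip_width: 0.0003
grasp_force: 0.0
time_s: 3.58
tcp_pos: [0.5042, -0.049, 0.1273]
tool_rot: [-0.9, -3.008, -0.003]
ft_force: [-0.4, 5.4, 0.7]
grip_width: 0.0007
grasp_force: 2.1
time_s: 3.95
tcp_pos: [0.4999, -0.0569, 0.1274]
tool_rot: [-0.901, -3.009, -0.0]
ft_force: [0.2, 4.0, 0.7]
grip_width: 0.0005
grasp_force: 1.7
```

```bash
python3 -m crank '0 -0.2 0 0 0;0 -0.2 0 0 0;0 -0.1 0 0 0'; python3 -m crank '0 -0.1 0 0 0;0 0 0 0 0'; python3 -m crank '0 -0.1 0 0 0;0 0 0 0 0';
```

```text
time_s: 4.32
tcp_pos: [0.4973, -0.0612, 0.1275]
tool_rot: [-0.901, -3.009, -0.0]
ft_force: [-0.5, 4.9, -1.5]
grip_width: 0.0002
grasp_force: 1.7
time_s: 4.58
tcp_pos: [0.4969, -0.0621, 0.1275]
tool_rot: [0.901, 3.009, -0.0]
ft_force: [-0.4, 2.9, -0.8]
grip_width: 0.0003
grasp_force: 1.3
time_s: 4.82
tcp_pos: [0.4965, -0.0629, 0.1276]
tool_rot: [0.901, 3.009, -0.0]
ft_force: [0.5, 3.8, -1.9]
grip_width: 0.0004
grasp_force: 1.6
```

```bash
for r in 1 2; do :; done; python3 -m crank '0 -0.1 0 0 0;0 0 0 0 0'; python3 -m crank '0 -0.1 0 0 0;0 0 0 0 0';python3 -m crank '0 -0.05 0 0 0;0 0 0 0 0'
```

```text
time_s: 5.08
tcp_pos: [0.496, -0.0638, 0.1276]
tool_rot: [0.901, 3.009, -0.0]
ft_force: [1.4, 3.3, -2.1]
grip_width: 0.0007
grasp_force: 1.7
time_s: 5.32
tcp_pos: [0.4955, -0.0647, 0.1277]
tool_rot: [0.901, 3.009, -0.0]
ft_force: [3.6, 2.1, -1.5]
grip_width: 0.0006
grasp_force: 1.8
time_s: 5.58
tcp_pos: [0.4953, -0.065, 0.1278]
tool_rot: [0.901, 3.009, -0.0]
ft_force: [4.1, 1.0, -2.6]
grip_width: 0.0003
grasp_force: 2.0
```

The force has turned sideways because of friction along the pad, so I'll follow the arc tangent for the last bit.

```bash
python3 -m crank '-0.04 -0.09 0 0 0;0 0 0 0 0'; python3 -m crank '-0.04 -0.09 0 0 0;0 0 0 0 0';python3 -m crank '-0.04 -0.09 0 0 0;0 0 0 0 0'
```

```text
time_s: 5.82
tcp_pos: [0.4949, -0.0659, 0.1277]
tool_rot: [0.901, 3.009, -0.0]
ft_force: [4.0, 2.2, -2.0]
grip_width: 0.0006
grasp_force: 2.0
time_s: 6.08
tcp_pos: [0.4947, -0.0669, 0.1277]
tool_rot: [0.901, 3.009, -0.0]
ft_force: [3.9, 3.2, -0.2]
grip_width: 0.0001
grasp_force: 2.0
time_s: 6.32
tcp_pos: [0.4944, -0.0678, 0.1276]
tool_rot: [-0.901, -3.009, 0.0]
ft_force: [2.6, 3.2, 0.4]
grip_width: 0.0006
grasp_force: 1.9
```

```bash
python3 -m crank '-0.04 -0.09 0 0 0;0 0 0 0 0'; python3 -m crank '-0.04 -0.09 0 0 0;0 0 0 0 0';python3 -m crank '-0.04 -0.09 0 0 0;0 0 0 0 0'
```

```text
time_s: 6.58
tcp_pos: [0.4942, -0.0688, 0.1276]
tool_rot: [-0.901, -3.009, 0.0]
ft_force: [2.0, 4.3, 0.7]
grip_width: 0.0005
grasp_force: 1.8
time_s: 6.82
tcp_pos: [0.4941, -0.0691, 0.1275]
tool_rot: [-0.901, -3.009, -0.002]
ft_force: [2.1, 6.2, 1.7]
grip_width: 0.0004
grasp_force: 3.0
time_s: 7.08
tcp_pos: [0.4941, -0.0693, 0.1276]
tool_rot: [-0.901, -3.009, -0.004]
ft_force: [3.1, 8.6, 2.4]
grip_width: 0.0006
grasp_force: 4.4
```

The stop is reached: motion has stalled and the force has risen to about 9 N. I'll back off, lift, and move over to the grip.

```bash
python3 -m crank '0 1 0 0 0;0 1 0 0 0;0 0 -4 0 0;0 0 -4 0 0;-4.5 -0.5 -2 0 3;-4.5 -0.5 0 0 3;-4.5 -0.5 0 0 3;-4.6 -0.5 0 0 3;0 0 0 0 3;0 0 0 0 3'; python3 - <<'E'
from h import *
ims=[]
for n,b in(("scene",(245,125,345,200)),("top",(325,160,425,235))):
    p,d=cams.capture(n);np.savez(n+"2.npz",p=p);x0,y0,x1,y1=b;ims.append(cv2.resize(p[y0:y1,x0:x1],(400,300),interpolation=cv2.INTER_CUBIC))
cv2.imwrite("pics/c2.png",np.hstack(ims)[:,:,::-1])
E
```

```text
time_s: 8.32
tcp_pos: [0.6447, -0.1697, 0.2266]
tool_rot: [-0.901, -3.008, 0.0]
ft_force: [0.4, -0.6, -0.2]
grip_width: 0.03
grasp_force: 0.0
```

View pics/c2.png

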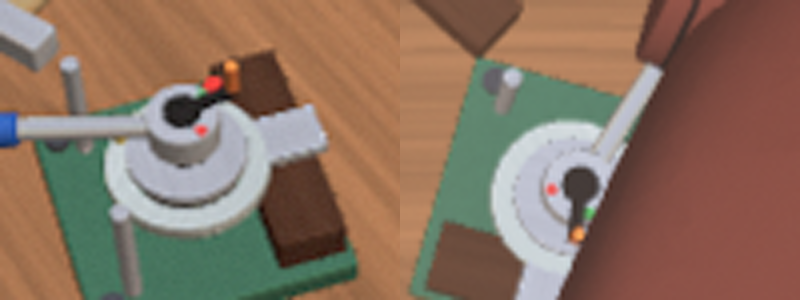

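The lever now points over to the green dot, at top-view pixel (369.5,218.5), with the handle unmoved. I'll check its angle, then descend over the grip with the fingers open 3 cm.

```bash
python3 - <<'E'
from h import *
for n,u,v in(("top",369.5,218.3),("scene",302.8,142)):
    q=ray(n,u,v,.129)[:2]-[.518,-.084];print(np.hypot(*q),"lever",np.arctan2(q[1],q[0])%6.283-(3.1416-.588-.45))
print(blobs(np.load("scene2.npz")["p"],*COL["blue"],BOX["scene"])[0])
E
python3 -m crank '0 0.15 4 0 3;0 0 4 0 3;0 0 3 0 3;0 0 2 0 3;0 0 0.9 0 3;0 0 0 0 3'
```

```text
0.0347107335013748 lever 0.885776862865614
0.0315059328482563 lever 0.8569439447014169
[([246.1, 157.1], 40), ([224.5, 157.5], 284)]
time_s: 9.18
tcp_pos: [0.6461, -0.1688, 0.0889]
tool_rot: [0.901, 3.009, -0.0]
ft_force: [0.1, -0.5, -0.4]
grip_width: 0.0305
grasp_force: 0.0
```

The lever measures about 0.87 rad, so it is at its stop. First counter-clockwise swing, pushing with the open fingers.

```bash
python3 -m crank '0 0.5 0 0 3;0.02 0.75 0 -0.05 3;0.02 0.75 0 -0.05 3;0.02 0.75 0 -0.05 3'; python3 -m crank '0.05 1.2 0 -0.08 3;0.05 1.2 0 -0.08 3;0.05 1.2 0 -0.08 3;0.05 1.2 0 -0.08 3'
```

```text
time_s: 9.68
tcp_pos: [0.6595, -0.1466, 0.0901]
tool_rot: [0.671, 3.069, -0.005]
ft_force: [-6.6, -6.8, 2.6]
grip_width: 0.0301
grasp_force: 4.4
time_s: 10.18
tcp_pos: [0.672, -0.1012, 0.0901]
tool_rot: [-0.173, -3.136, 0.006]
ft_force: [-7.8, -7.4, 4.0]
grip_width: 0.0302
grasp_force: 4.3
```

```bash
python3 -m crank '0.1 1.2 0 -0.08 3;0.1 1.2 0 -0.08 3;0.1 1.2 0 -0.08 3;0.1 1.2 0 -0.08 3;0.08 1.0 0 -0.07 3;0 0 0 0 3';  python3 - <<'E'
from h import *
p,d=cams.capture("scene");np.savez("scene3.npz",p=p);t,d=cams.capture("top")
cv2.imwrite("pics/c3.png",np.hstack([cv2.resize(p[120:195,220:320],(400,300)),cv2.resize(t[160:235,325:425],(400,300))])[:,:,::-1])
E
```

```text
time_s: 10.92
tcp_pos: [0.6671, -0.0425, 0.0903]
tool_rot: [-0.436, 3.107, -0.005]
ft_force: [2.5, -4.3, -2.1]
grip_width: 0.0304
grasp_force: 2.2
```

View pics/c3.png

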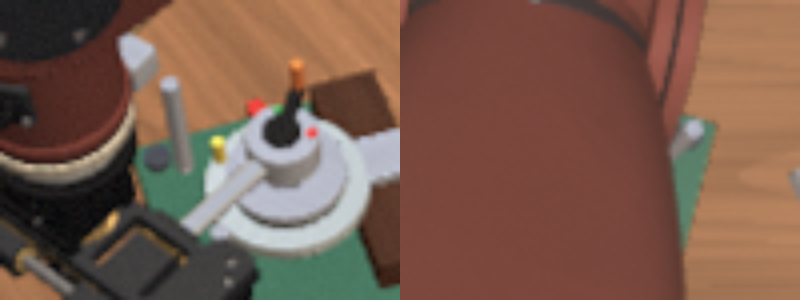

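The nut has turned: the red lug is now at scene pixel (284,147) and the yellow pin at (274,156). Lever still over. I'll swing the handle back clockwise.

```bash
python3 - <<'E'
from h import *
for q,z in(((284,146.7),.07),((274.3,155),.074)):
    v=ray("scene",*q,z)[:2]-[.518,-.084];print(np.hypot(*v),np.arctan2(v[1],v[0]))
E
python3 -m crank '0.1 -1.5 0 0.1 3;0.1 -1.5 0 0.1 3;0.1 -1.5 0 0.1 3;0.1 -1.5 0 0.1 3;0.1 -1.5 0 0.1 3;0.1 -1.5 0 0.1 3;0.1 -1.5 0 0.1 3;0.1 -1.5 0 0.1 3;0.1 -1.5 0 0.1 3;0.1 -1.2 0 0.08 3;0 0 0 0 3'
```

```text
0.05095635578734333 -1.7266812955825184
0.04785581448392605 -0.9668215633013679
time_s: 12.4
tcp_pos: [0.6335, -0.1796, 0.0898]
tool_rot: [1.079, 2.949, 0.0]
ft_force: [-0.9, -0.0, 0.9]
grip_width: 0.0298
grasp_force: 0.0
```

```bash
python3 -m crank '0 0.5 0 -0.03 3;0.02 0.75 0 -0.05 3;0.02 0.75 0 -0.05 3;0.04 0.9 0 -0.06 3;0.04 0.9 0 -0.06 3;0.04 0.9 0 -0.06 3;0.04 0.9 0 -0.06 3;0.04 0.9 0 -0.06 3';python3 - <<'E'
from h import *
s=telemetry.get_state();v=s["tcp_pos"][:2]-[.518,-.084];print("rel",np.arctan2(v[1],v[0])+.264,np.hypot(*v))
p,d=cams.capture("scene")
print(blobs(p,*COL["red"],(250,130,310,175))[0],blobs(p,*COL["yellow"],(250,130,310,175))[0])
cv2.imwrite("pics/c4.png",cv2.resize(p[120:195,220:320],(800,600))[:,:,::-1])
E
```

```text
time_s: 13.4
tcp_pos: [0.6622, -0.1238, 0.0888]
tool_rot: [-0.419, -3.112, 0.006]
ft_force: [-3.4, -7.9, 1.8]
grip_width: 0.03
grasp_force: 4.6
rel -0.004964213468089063 0.1496063065907426
[([278.4, 150.4], 20)] [([274.0, 155.0], 9)]
```

View pics/c4.png

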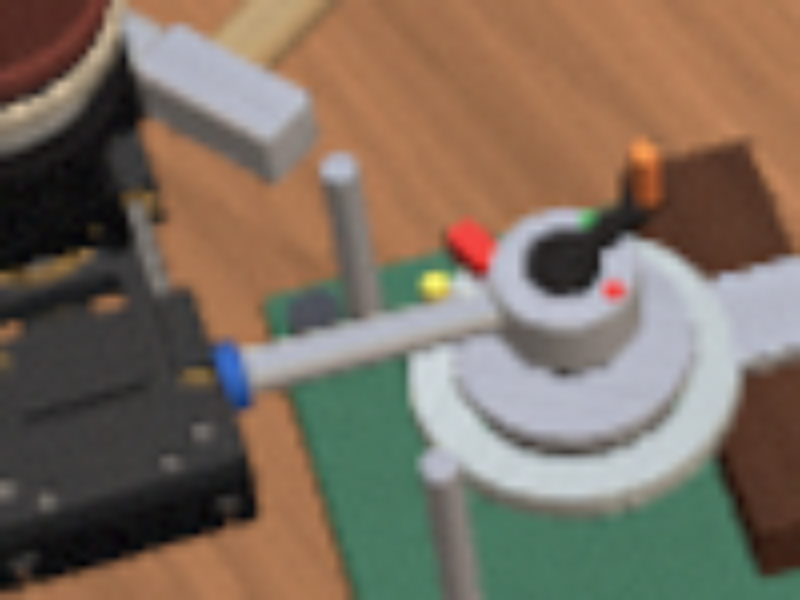

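The lug, at scene pixel (278,150), is now closing on the pin at (274,155).

```bash
python3 - <<'E'
from h import *
for q,z in(((278.4,150.4),.07),((274.,155),.074)):
    v=ray("scene",*q,z)[:2]-[.518,-.084];print(np.hypot(*v),np.arctan2(v[1],v[0]))
E
python3 -m crank '0.01 0.2 0 -0.013 3;0.01 0.2 0 -0.013 3;0.01 0.2 0 -0.013 3;0 0.2 0 -0.013 3';python3 -m crank '0.01 0.1 0 -0.007 3;0 0.1 0 -0.007 3'
```

```text
0.04953852598895303 -1.370404972265409
0.04855754770601065 -0.9615695614897276
time_s: 13.95
tcp_pos: [0.6642, -0.1162, 0.0888]
tool_rot: [-0.34, -3.123, 0.006]
ft_force: [-2.5, -9.1, 1.0]
grip_width: 0.0301
grasp_force: 4.6
time_s: 14.2
tcp_pos: [0.6645, -0.1142, 0.0887]
tool_rot: [-0.319, -3.125, 0.006]
ft_force: [-2.5, -8.0, 0.1]
grip_width: 0.03
grasp_force: 4.5
```

```bash
python3 -m crank '0.01 0.2 0 -0.013 3;0.01 0.2 0 -0.013 3;0.01 0.2 0 -0.013 3;0 0.2 0 -0.013 3';python3 -m crank '0.01 0.1 0 -0.007 3;0 0.1 0 -0.007 3;0 0.1 0 -0.007 3;0 0.1 0 -0.007 3'; python3 - <<'E'
from h import *
p,d=cams.capture("scene")
print(blobs(p,*COL["red"],(250,130,310,175))[0],blobs(p,*COL["yellow"],(250,130,310,175))[0])
for q,z in((blobs(p,*COL["red"],(250,130,290,175))[0][0][0],.07),(blobs(p,*COL["yellow"],(250,130,310,175))[0][0][0],.074)):
    v=ray("scene",*q,z)[:2]-[.518,-.084];print(np.hypot(*v),np.arctan2(v[1],v[0]))
E
```

```text
time_s: 14.7
tcp_pos: [0.666, -0.1064, 0.0888]
tool_rot: [0.237, 3.133, -0.006]
ft_force: [-0.5, -9.0, -0.4]
grip_width: 0.0302
grasp_force: 4.6
time_s: 15.2
tcp_pos: [0.6666, -0.1024, 0.0888]
tool_rot: [0.193, 3.135, -0.006]
ft_force: [-0.9, -8.6, -1.0]
grip_width: 0.0301
grasp_force: 4.6
[([276.8, 152.1], 25)] [([274.2, 155.8], 13)]
0.048995991771070176 -1.2385781096913249
0.04715135607906362 -0.9166073990723493
```

```bash
for i in 1; do python3 -m crank '0.01 0.1 0 -0.007 3;0 0.1 0 -0.007 3;0 0.1 0 -0.007 3'; python3 -m crank '0.01 0.1 0 -0.007 3;0 0.1 0 -0.007 3'; python3 -m crank '0.01 0.1 0 -0.007 3;0 0.1 0 -0.007 3';done | egrep 'tcp|ft'
```

```text
tcp_pos: [0.6669, -0.0995, 0.0888]
ft_force: [-0.8, -9.2, -1.4]
tcp_pos: [0.6671, -0.0975, 0.0888]
ft_force: [0.1, -9.2, -1.0]
tcp_pos: [0.6673, -0.0955, 0.0888]
ft_force: [0.9, -8.8, -1.0]
```

```bash
(python3 -m crank '0.01 0.1 0 -0.007 3;0 0.1 0 -0.007 3'; python3 -m crank '0.01 0.1 0 -0.007 3;0 0.1 0 -0.007 3'; python3 -m crank '0.01 0.1 0 -0.007 3;0 0.1 0 -0.007 3')| egrep 'tcp|ft'
```

```text
tcp_pos: [0.6674, -0.0935, 0.0888]
ft_force: [1.4, -10.0, -0.8]
tcp_pos: [0.6675, -0.0915, 0.0888]
ft_force: [1.1, -9.8, -1.5]
tcp_pos: [0.6676, -0.0895, 0.0888]
ft_force: [0.4, -9.3, -0.9]
```

```bash
(python3 -m crank '0.01 0.1 0 -0.007 3'; python3 -m crank '0 0.1 0 -0.007 3'; python3 -m crank '0.01 0.1 0 -0.007 3';python3 -m crank '0.01 0.1 0 -0.007 3')| egrep 'tcp|ft'; python3 - <<'E'
from h import *
p,d=cams.capture("scene")
print(blobs(p,*COL["red"],(250,130,290,175))[0],blobs(p,*COL["yellow"],(250,130,310,175))[0])
for q,z in((blobs(p,*COL["red"],(250,130,290,175))[0][0][0],.07),(blobs(p,*COL["yellow"],(250,130,310,175))[0][0][0],.074)):
    v=ray("scene",*q,z)[:2]-[.518,-.084];print(np.hypot(*v),np.arctan2(v[1],v[0]))
E
```

```text
tcp_pos: [0.6676, -0.0885, 0.0888]
ft_force: [1.1, -9.7, -2.7]
tcp_pos: [0.6676, -0.0875, 0.0888]
ft_force: [2.2, -9.2, -1.5]
tcp_pos: [0.6676, -0.0865, 0.0888]
ft_force: [1.3, -8.6, -2.4]
tcp_pos: [0.6676, -0.0856, 0.0888]
ft_force: [2.9, -9.2, -2.4]
[([276.0, 152.9], 16)] [([274.1, 156.5], 15)]
0.04913829761291844 -1.174991438182649
0.04666611165193961 -0.8714504290408641
```

```bash
(python3 -m crank '0.01 0.1 0 -0.007 3'; python3 -m crank '0 0.1 0 -0.007 3'; python3 -m crank '0.01 0.1 0 -0.007 3';python3 -m crank '0.01 0.1 0 -0.007 3')| egrep 'tcp|ft'; python3 - <<'E'
from h import *
p,d=cams.capture("scene")
print(blobs(p,*COL["red"],(250,130,290,175))[0],blobs(p,*COL["yellow"],(250,130,310,175))[0])
cv2.imwrite("pics/c5.png",cv2.resize(p[130:190,235:315],(800,600),interpolation=cv2.INTER_CUBIC)[:,:,::-1])
E
```

```text
tcp_pos: [0.6676, -0.0848, 0.0888]
ft_force: [3.0, -11.1, -2.8]
tcp_pos: [0.6676, -0.0842, 0.0888]
ft_force: [3.2, -12.3, -2.9]
tcp_pos: [0.6675, -0.0835, 0.0889]
ft_force: [2.8, -13.8, -3.8]
tcp_pos: [0.6675, -0.0829, 0.0888]
ft_force: [3.6, -15.0, -3.9]
[([276.0, 153.4], 15)] [([274.1, 156.1], 13)]
```

View pics/c5.png

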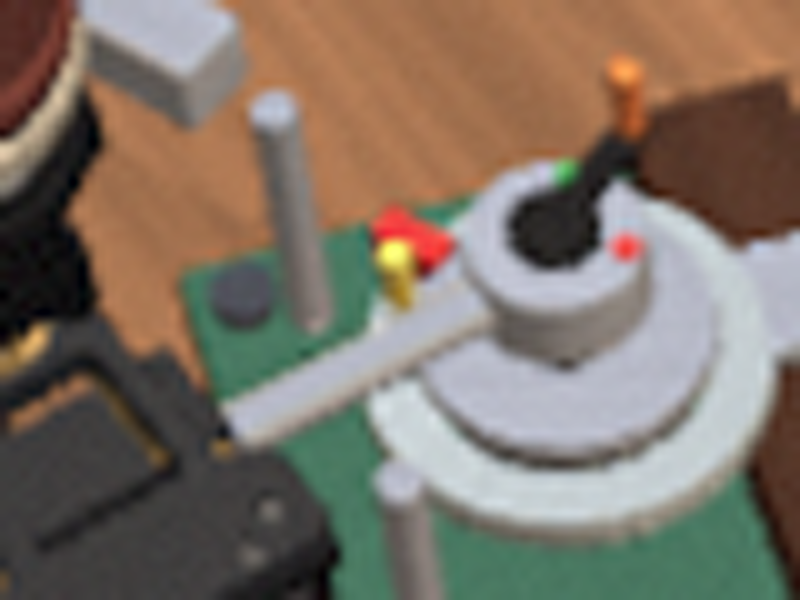

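The lug bears against the pin at crop pixel (400,250). The grip force rose from 9 to 15 N and motion has nearly stalled. I'll hold briefly, then ease off, open and lift.

```bash
python3 -m crank '0 0 0 0 3;0 0 0 0 3' | egrep 'tcp|ft'; python3 -m crank '0 -0.2 0 0 3;0 -0.2 0 0 3;0 -0.2 0 0 3;0 -0.2 0 0 3;0 0 0 0 4.5;0 0 0 0 5;0 0 0 0 5'
```

```text
tcp_pos: [0.6675, -0.0829, 0.0888]
ft_force: [3.2, -14.3, -3.2]
time_s: 19.1
tcp_pos: [0.6663, -0.0869, 0.0884]
tool_rot: [0.034, -3.141, -0.0]
ft_force: [-0.0, 0.8, 0.0]
grip_width: 0.0478
grasp_force: 0.0
```

```bash
python3 -m crank '0 0 -2 0 5;0 0 -4 0 5;0 0 -4 0 5;-5 0 -4 0 5;-5 0 0 0 5;-5 0 0 0 5;0 0 0 0 5'; python3 - <<'E'
from h import *
p,d=cams.capture("scene")
print(blobs(p,*COL["red"],(250,130,290,175))[0],blobs(p,*COL["yellow"],(250,130,310,175))[0])
cv2.imwrite("pics/c6.png",cv2.resize(p[120:255,200:380],(800,600),interpolation=cv2.INTER_CUBIC)[:,:,::-1])
E
```

```text
time_s: 19.98
tcp_pos: [0.8167, -0.0837, 0.2239]
tool_rot: [0.034, -3.138, -0.001]
ft_force: [0.0, -0.3, -1.6]
grip_width: 0.05
grasp_force: 0.0
[([276.0, 153.4], 14)] [([274.0, 156.0], 13)]
```

View pics/c6.png

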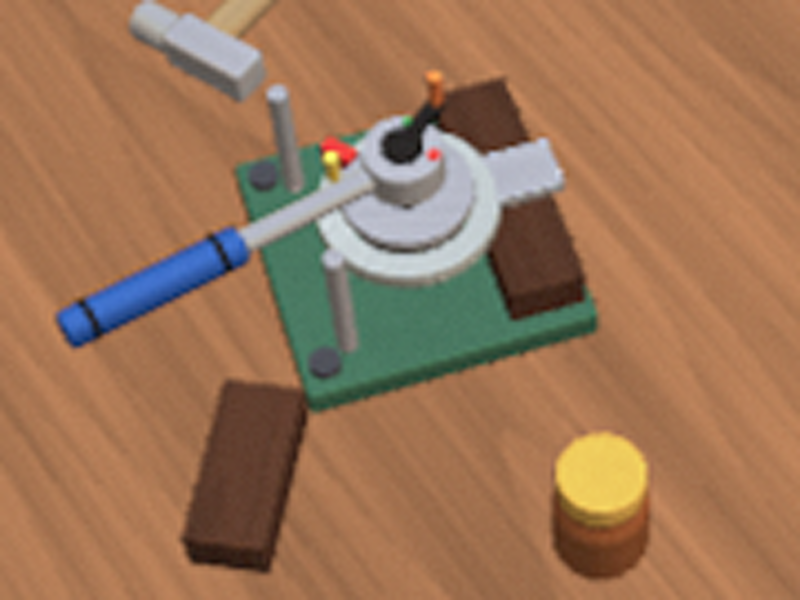

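The lug rests against the pin at crop pixel (335,155), the lever is still on green, and the jar, offcut and hammer look untouched. Handing in.

```bash
python3 -c "from rig import ticket;print(ticket.finish_job())"
```

```text
the job is handed in; nothing more can be done
None
```

I handed the job in with the lever fully over on green, the nut backed off until its lug rests on the yellow pin, and the ratchet let go; the hand-in call returned no verdict. The push peaked at about 15 N at the grip, slightly over the advised 10–12 N, or roughly 20 N of lug on pin by my estimate, against the 35 N limit.

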